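# Dispense one glaze-test disc and slide it onto the ware board

### The job

Take one glaze-test disc from the bench dispenser: press its black plunger knob fully in, once, and let it spring back, so that a single disc comes out onto the landing. Then, with light pushes of the fingertips, slide that disc sideways off the landing until it lies flat and wholly on the plywood ware board beside it. Do not pinch or lift the disc, leave the other discs in the dispenser and leave everything else standing where it is.

Things in the scene. Friction and masses are not known exactly. Their poses are not given: they have to be found in the camera images.
- dispenser: bench dispenser for round glaze-test discs, fixed to the table. Origin on the table right under the magazine axis, x level towards the delivery side (roughly away from the robot), z up. Low aluminium base plate 152 x 84 mm (x -42 to 110, y -42 to 42), top 16 mm above the table; the magazine stands on it at x -42 to 27, and x 27 to 110 is the bare landing
- landing (a point): point on the landing (16 mm above the table), on the dispenser's centre line, 62 mm in front of the magazine axis: where the disc's centre comes to lie, or up to 20 mm farther out. The landing is open to both sides (y -42 to 42) and has a lip 4 mm thick and 6 mm high along its front edge (x 106 to 110)
- magazine (a point): point on the magazine axis, 16 mm above the table, under the lowest disc. The magazine: a plate (x -27 to 27, y -33 to 33, top 34 mm above the table) with a hole, on two rails, and four steel rods whose tops are 56 mm above the table; open at the top, it holds four stacked discs
- plunger (a joint): travel of the plunger in m: 0 out (at rest), 0.064 fully in (firm stop). Moving along the dispenser's +x it pushes the lowest disc out under the plate onto the landing; a spring (about 3 N at the start, 7 N fully in) brings it back when let go, and the stack drops by one disc. A further stroke would push out the next disc
- plunger_face (a point): centre of the outer face of the plunger's round black knob (26 mm across, 12 mm thick, axis level along the dispenser's x), on the robot's side of the dispenser, 20 mm above the table; the face looks along the dispenser's -x and at rest is 120 mm behind the magazine axis; moves with the plunger. The table is clear for 50 mm behind it
- disc_1: the lowest disc in the magazine, the one that comes out: unglazed fired clay, 40 mm across, 8 mm thick, about 20 g; origin at the centre of its underside, z its axis
- disc_2: the second from below of the magazine's discs (same disc as disc_1), origin at the centre of its underside; it is to stay in the magazine (after the stroke the stack settles by one disc, 8 mm)
- disc_3: the third of the magazine's discs (same disc as disc_1), origin at the centre of its underside; it is to stay in the magazine (after the stroke the stack settles by one disc, 8 mm)
- disc_4: the topmost of the magazine's discs (same disc as disc_1), origin at the centre of its underside; it is to stay in the magazine (after the stroke the stack settles by one disc, 8 mm)
- ware_board: plywood board 180 (x) x 130 (y) x 15 mm thick, lying beside the dispenser's landing, on its left or its right, parallel to it, with a gap of 3 mm, its top 1 mm lower than the landing; it does not shift. Origin at the centre of its underside; x along the dispenser's x
- stilt_tray: square dark wooden tray 90 x 90 mm, 18 mm high, with three small kiln stilts, fixed on the other side of the landing, 23 mm from it; origin at the centre of its underside
- colour_pot: small closed colour pot standing on the ware board near its far (+x) end, 28 mm across, 36 mm high, origin at the centre of its underside; light, to be left alone
- glaze_tub: closed tub of glaze, 92 mm across, 98 mm high, standing to the left; origin at the centre of its underside; to be left alone
- rib: flat wooden potter's rib, about 126 x 52 x 6 mm, lying near the robot on its right; to be left alone
- brush: brush, 200 mm long, lying on the right; to be left alone
- cup: white cup, 72 mm across, 62 mm high, standing on the left; to be left alone
Things that resemble listed ones, but are neither listed nor needed, are in the scene too. Leave any red look-alike of the dispenser alone.

How it is judged:
By the outcome, as a careful person would: the job done as asked, in the order asked, and still so for the second after the job is handed in, with the robot touching nothing.
It also fails if it takes over 43 s, if anything falls off the work surface, if the arm or the gripper's body presses on something with over 40 N, if the wrist force passes 120 N, or if a joint passes its speed limit or range.

### The arm

A 7-joint arm with a two-finger parallel gripper is mounted at the origin on the work surface. World frame = base frame: x ahead of the robot, y to its left, z up, the work surface at z = 0. Lengths are in mm, angles in rad, forces in N, time in s.
With the tool pointing down it reaches from about 350 to 900 mm from the base axis. Payload 8.1 kg.
Tool frame: the origin (TCP) lies on the front face of the gripper's body, between the roots of the fingers; the fingertips stand 73 mm ahead of it and the grasp point (between the pads) lies 54 mm ahead of it; z points along the fingers, y is the line along which they close (so a half turn about z gives the same grasp; the last joint's range is limited). The gripper opens to 85 mm and grips with 20 to 120 N. Pads are 22 mm wide; open, the fingers measure 114 mm over their backs; the gripper's body (76 mm by 85 mm) begins 54 mm behind the grasp point. The pads swing forward as they close: fully open they stand 13 mm farther back than shut.
Start: joints at [1.019, 0.434, 0.025, 1.573, -0.012, 1.134, -0.075], TCP at [271.157, -563.127, 303.923] pointing down, gripper open.
Joint ranges: [-2.62, 2.62], [-0.44, 2.09], [-1.27, 1.32], [0.08, 2.57], [-1.32, 4.46], [0.12, 2], [-2.74, 2.74]. Speed limits (rad/s): [2.22, 2.22, 3.01, 3.01, 3.14, 3.14, 3.14].

### API

Orientations are given as a unit quaternion [x, y, z, w].
In Python, from cell import r gives the robot as it stands.
- The arm moves only by the tool play_rows, never from a script. Its argument "increments" is a list of rows, each a list of 3 entries, a list of its own where there are three numbers: the finger opening in mm, from 0 to 85.4, then the shift along the world's x, y, z in mm, then the turn, a rotation vector about the world's x, y, z in degrees. In form: [[grip, [tx, ty, tz], [wx, wy, wz]], ...]. A call has 1 to 12 rows; each row shifts and turns the commanded pose from where the row before left it; what a row does not reach is not made up. A row lasts 1/8 s, in which the tool goes at most 62.5 mm and 10.7 degrees, less where a joint would pass 70% of its speed; a pose out of reach is approached as far as the arm can. A call with a gripper value outside its range is refused whole. The fingers move at their own pace and stop on an object; the grip force is fixed at half the most. Time passes only in rows, so rows that do not move let the fingers close. It gives the time, the measured TCP pose, the force, the opening and the grip force at its end, in the units of the state.
- r.state(): the state, without advancing time (a new reading comes with each control period).
- r.read_camera(name): name is "side" or "top" or "wrist"; returns a dict with "img" (420x560x3 uint8, red, green, blue), "fov_y" (degrees; the focal length in pixels is half the picture's height over the tangent of half this angle, whatever the lens; pixels are square), "cx", "cy" (the principal point, pixels), "rvec" (rotation vector, rad) and "tvec" (3), from world to camera coordinates, as OpenCV has them. Camera axes: x right, y down, z forward; pixel columns grow to the right and rows downward; lengths in mm; the calibration is good to about 2 mm. A picture is of the moment at which its call begins. There is no depth.
- r.hand_in(): hands the job in; it is judged then, once.
The state is a dict: "clock": time; "q": joint angles; "joint_vel": joint speeds; "tau": joint torques, N m; "tcp_pos": TCP position; "tool_rot": TCP orientation; "contact_force": force on the tool from outside, world axes, zero at the start; "moment": the same for the moment, N m; "finger_gap": finger opening in mm; "gripper_force": force on a finger pad.
Only numpy, scipy, OpenCV 4.12 (cv2) and the standard library are available. Lean on these libraries where they do the work, as an engineer would, in place of code of your own. Each camera call takes 0.05 s, during which the arm holds its last target. There are 200 camera calls.

## Working session

There is one attempt and no reset: what is moved stays moved. The work goes in short steps, Python scripts to look and compute and a tool call to move; the robot and the scene stay as the last step left them, time stands still between calls to the robot, and variables do not carry over. Pictures are saved under pics/ and viewed, at most 10 in all, crops included, and the job is handed in when it is done.

Besides the shell and the picture viewer there is one more tool, called as name(argument=value, ...) on one line, values as JSON. play_rows: Moves the arm, as the interface text tells. Its arguments: {"type":"object","properties":{"increments":{"type":"array","items":{"type":"array"}}},"required":["increments"]}

```bash
mkdir -p pics; cat > h.py <<'E'
import numpy as np, cv2
from cell import r
def cam(n):
    c=r.read_camera(n); return c
def save(c,name,crop=None,scale=1):
    im=cv2.cvtColor(c["img"],cv2.COLOR_RGB2BGR)
    if crop: x0,y0,x1,y1=crop; im=im[y0:y1,x0:x1]
    if scale!=1: im=cv2.resize(im,None,fx=scale,fy=scale,interpolation=cv2.INTER_CUBIC)
    cv2.imwrite("pics/"+name,im)
def K(c):
    f=210/np.tan(np.radians(c["fov_y"])/2); return np.array([[f,0,c["cx"]],[0,f,c["cy"]],[0,0,1]])
def ray(c,u,v,z):
    R=cv2.Rodrigues(np.array(c["rvec"],float))[0]; t=np.array(c["tvec"],float).ravel()
    o=-R.T@t; d=R.T@np.linalg.inv(K(c))@[u,v,1]
    return o+d*(z-o[2])/d[2]
def proj(c,P):
    return cv2.projectPoints(np.array(P,float).reshape(-1,1,3),np.array(c["rvec"],float),np.array(c["tvec"],float),K(c),None)[0].reshape(-1,2)
E
python3 - <<'E'
from h import *
a=cam("top");b=cam("side")
im=np.hstack([a["img"],b["img"]])
save(a,"top.png");save(b,"side.png")
for c in(a,b):print(c["fov_y"],c["cx"],c["cy"],np.round(c["rvec"],3),np.round(c["tvec"],1))
s=r.state();print(s["clock"],s["tcp_pos"],s["tool_rot"],s["contact_force"],s["finger_gap"])
E
```

```text
43.78993900366487 271.6457830588196 207.7236250728272 [ 2.159 -2.126  0.122] [   2.4  500.9 1271.4]
45.40796384168149 283.95715750192926 210.65122874429628 [ 2.184 -0.309  0.156] [-460.5  109.5 1145. ]
0.1 [ 270.98882986 -562.80570944  303.18005341] [ 9.74934155e-01  2.22492329e-01 -2.33031302e-04 -7.08639736e-04] [-0.28249088 -0.1215897  -0.31857915] 85.09946905477327
```

View pics/top.png

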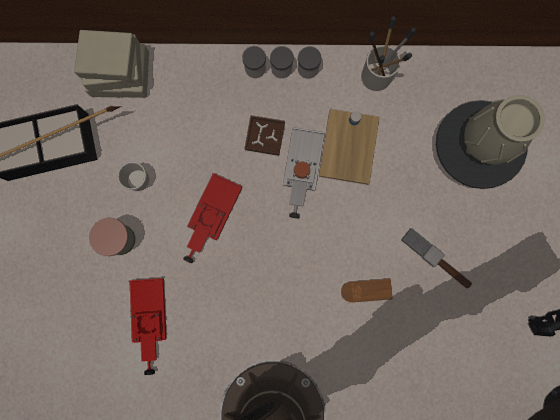

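View pics/side.png

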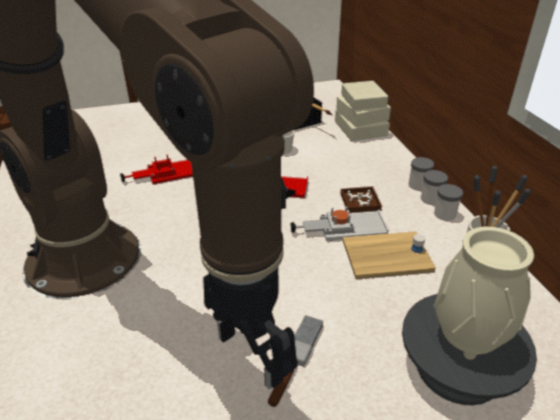

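The top view shows the grey aluminium dispenser at about (302,165), with its knob at (294,215). The board is on its right at (350,147), so towards −y, and the stilt tray is on its left at (265,135). The two dispensers at (213,215) and (148,320) are red look-alikes, so I'll leave them. The grey one fits the description because it has the board and tray beside it. I'll confirm it in a crop.

```bash
python3 - <<'E'
from h import *
a=cam("top");save(a,"crop1.png",(235,95,395,230),4)
im=a["img"];hsv=cv2.cvtColor(im,cv2.COLOR_RGB2HSV)
def big(m,x0,y0,x1,y1):
    k=np.zeros(m.shape,np.uint8);k[y0:y1,x0:x1]=m[y0:y1,x0:x1]*255
    cs=cv2.findContours(k,cv2.RETR_EXTERNAL,cv2.CHAIN_APPROX_NONE)[0];return max(cs,key=cv2.contourArea)
H,S,V=[hsv[...,i].astype(int) for i in range(3)]
bd=big((S>90)&(H<30)&(V>90),318,100,390,195)
box=cv2.boxPoints(cv2.minAreaRect(bd));print("board px",box.round(1).tolist())
P=np.array([ray(a,*p,15) for p in box]);print(P.round(1));print(P.mean(0))
e=[np.linalg.norm(P[i]-P[i-1]) for i in range(4)];print(e)
kn=big(V<70,284,205,306,224);print("knob bbox",cv2.boundingRect(kn),cv2.minAreaRect(kn))
(u,v)=cv2.minAreaRect(kn)[0];print(ray(a,u,v,20))
d=big((S>120)&((H<12)|(H>170)),290,155,315,182);(u,v),_=cv2.minEnclosingCircle(d);print("disc",u,v,ray(a,u,v,48))
E
```

```text
board px [[318.70001220703125, 175.39999389648438], [329.3999938964844, 108.69999694824219], [379.3999938964844, 116.80000305175781], [368.79998779296875, 183.39999389648438]]
[[ 588.2 -108.    15. ]
 [ 764.6 -134.8   15. ]
 [ 744.5 -264.    15. ]
 [ 569.2 -235.1   15. ]]
[ 666.61866989 -185.47530823   15.        ]
[np.float64(128.53357204668464), np.float64(178.3410479655657), np.float64(130.73821120026489), np.float64(177.65032231453793)]
knob bbox (289, 212, 11, 6) ((294.0, 214.5), (5.0, 10.0), 90.0)
[486.26068908 -46.0654529   20.        ]
disc 301.4166564941406 169.3333282470703 [596.47119462 -62.65954453  48.        ]
```

View pics/crop1.png

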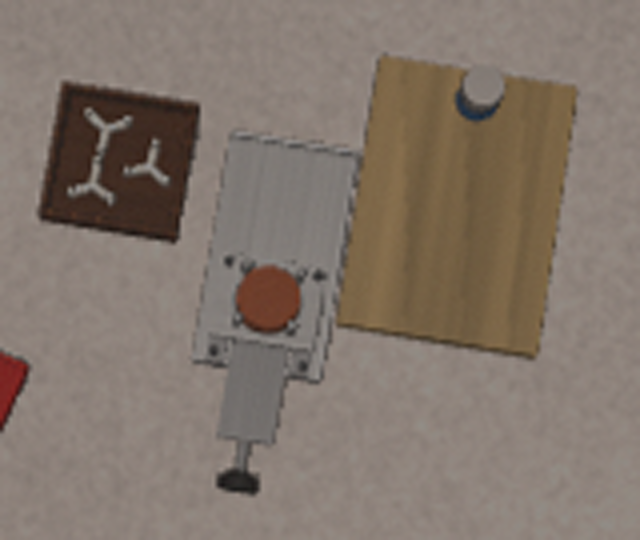

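The crop confirms it. The aluminium dispenser has its knob at crop (238,482), a clay disc in the magazine at (268,298), the landing above that, the board on the right and the tray on the left. The magazine axis is at about (596,-63) with a heading of -9°, which agrees with the board, disc and knob measurements. Next I'll move to a point behind the knob with the fingers closed.

play_rows(increments=[[0,[14,44,-5],[0,0,-2.9]],[0,[14,44,-5],[0,0,-2.9]],[0,[14,44,-5],[0,0,-2.9]],[0,[14,44,-5],[0,0,-2.9]],[0,[14,44,-5],[0,0,-2.9]],[0,[14,44,-5],[0,0,-2.9]],[0,[14,44,-5],[0,0,-2.9]],[0,[14,44,-5],[0,0,-2.9]],[0,[14,44,-5],[0,0,-2.9]],[0,[14,44,-5],[0,0,-2.9]],[0,[14,44,-5],[0,0,-2.9]],[0,[14,40,-5],[0,0,-2.8]]])

```text
clock: 1.65
tcp_pos: [439.3, -37.5, 243.8]
tool_rot: [0.997, -0.079, 0.0, -0.0]
contact_force: [1.2, -0.3, 0.0]
finger_gap: 0.1
gripper_force: 0.0
```

play_rows(increments=[[0,[0,0,-30],[0,0,0]],[0,[0,0,-30],[0,0,0]],[0,[0,0,-30],[0,0,0]],[0,[0,0,-30],[0,0,0]],[0,[0,0,-20],[0,0,0]],[0,[0,0,-15],[0,0,0]],[0,[0,0,0],[0,0,0]]])

```text
clock: 2.52
tcp_pos: [438.5, -39.1, 88.1]
tool_rot: [0.997, -0.078, -0.001, 0.0]
contact_force: [0.1, 0.5, 0.5]
finger_gap: 0.4
gripper_force: 0.0
```

```bash
python3 - <<'E'
from h import *
b=cam("side");w=cam("wrist")
im=np.hstack([cv2.resize(b["img"][150:300,240:440],None,fx=2,fy=2),cv2.resize(w["img"],(400,300))])
cv2.imwrite("pics/p4.png",im[...,::-1])
s=r.state();print(s["tcp_pos"],s["contact_force"])
tip=np.array(s["tcp_pos"])-[0,0,73]
print("tip px",proj(b,tip),"knob face px",proj(b,[478,-44,20]),"wrist tip/knob",proj(w,tip),proj(w,[478,-44,20]))
E
```

```text
[439.24452912 -39.09674494  89.17783235] [ 0.6098257  -0.81356329  0.52586551]
tip px [[272.42938324 230.07474512]] knob face px [[288.52030529 227.25851753]] wrist tip/knob [[275.6221438  267.00051086]] [[272.71729396 188.36788938]]
```

View pics/p4.png

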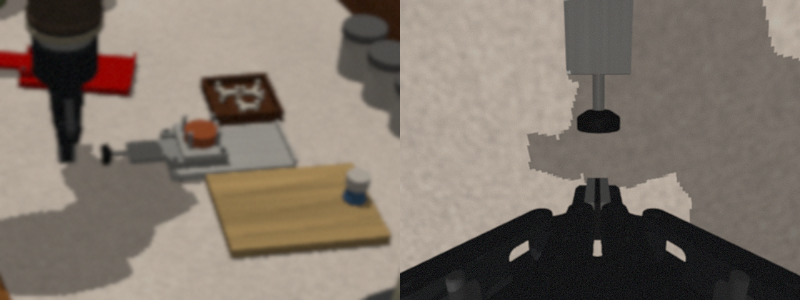

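The wrist view shows the closed fingers at (597,190) straight in line with the knob at (599,120). The side view shows the fingertips at knob height. I'll lower slightly and push along the axis.

play_rows(increments=[[0,[0,0,-5],[0,0,0]],[0,[9.9,-1.5,0],[0,0,0]],[0,[9.9,-1.5,0],[0,0,0]],[0,[9.9,-1.5,0],[0,0,0]],[0,[9.9,-1.6,0],[0,0,0]],[0,[9.9,-1.6,0],[0,0,0]],[0,[0,0,0],[0,0,0]]])

```text
clock: 3.5
tcp_pos: [488.6, -46.8, 83.7]
tool_rot: [0.997, -0.078, -0.001, -0.0]
contact_force: [-4.8, 0.9, 3.2]
finger_gap: 0.2
gripper_force: 1.9
```

play_rows(increments=[[0,[5.9,-0.9,0],[0,0,0]],[0,[5.9,-0.9,0],[0,0,0]],[0,[5.9,-0.9,0],[0,0,0]],[0,[5.9,-0.9,0],[0,0,0]],[0,[5.9,-1,0],[0,0,0]],[0,[5.9,-1,0],[0,0,0]],[0,[0,0,0],[0,0,0]]])

```text
clock: 4.38
tcp_pos: [523.0, -52.2, 83.6]
tool_rot: [0.997, -0.078, -0.001, 0.0]
contact_force: [-6.5, 1.2, 3.2]
finger_gap: -0.0
gripper_force: 3.0
```

play_rows(increments=[[0,[3,-0.5,0],[0,0,0]],[0,[3,-0.5,0],[0,0,0]],[0,[2,-0.3,0],[0,0,0]],[0,[0,0,0],[0,0,0]]])

```text
clock: 4.88
tcp_pos: [530.6, -53.4, 83.6]
tool_rot: [0.997, -0.078, -0.002, 0.0]
contact_force: [-6.3, 2.3, 4.1]
finger_gap: -0.3
gripper_force: 3.3
```

play_rows(increments=[[0,[2,-0.3,0],[0,0,0]],[0,[2,-0.3,0],[0,0,0]],[0,[0,0,0],[0,0,0]]])

```text
clock: 5.25
tcp_pos: [533.2, -53.8, 83.4]
tool_rot: [0.997, -0.078, -0.003, 0.0]
contact_force: [-10.0, 2.9, 8.5]
finger_gap: -0.1
gripper_force: 5.6
```

play_rows(increments=[[0,[2,-0.3,0],[0,0,0]],[0,[0,0,0],[0,0,0]]])

```text
clock: 5.5
tcp_pos: [533.4, -53.9, 83.1]
tool_rot: [0.997, -0.078, -0.005, 0.0]
contact_force: [-15.4, 3.9, 12.3]
finger_gap: -0.1
gripper_force: 8.4
```

That's the firm stop: the force rose to about 16 N with no further motion. Now I'll back off along the axis and lift.

play_rows(increments=[[0,[-6,1,0],[0,0,0]],[0,[-10,1.6,0],[0,0,0]],[0,[-12,1.9,0],[0,0,0]],[0,[-12,1.9,0],[0,0,0]],[0,[-12,1.9,0],[0,0,0]],[0,[-12,1.9,0],[0,0,0]],[0,[-12,1.9,0],[0,0,0]],[0,[-12,1.9,0],[0,0,0]],[0,[-10,1.6,0],[0,0,0]],[0,[0,0,40],[0,0,0]],[0,[0,0,50],[0,0,0]],[0,[0,0,40],[0,0,0]]])

```text
clock: 7.0
tcp_pos: [440.1, -38.9, 215.8]
tool_rot: [0.997, -0.078, 0.001, -0.0]
contact_force: [0.5, -0.3, -0.0]
finger_gap: -0.2
gripper_force: 0.0
```

```bash
python3 - <<'E'
from h import *
b=cam("side");a=cam("top")
im=np.hstack([cv2.resize(b["img"][170:295,270:440],(400,294)),cv2.resize(a["img"][95:230,235:395],(348,294))])
cv2.imwrite("pics/p5.png",im[...,::-1])
M=np.array([596.5,-62.7]);ex=np.array([np.cos(.157),-np.sin(.157)]);ey=np.array([-ex[1],ex[0]])
print(r.state()["tcp_pos"])
for n,c in(("top",a),("side",b)):
    hsv=cv2.cvtColor(c["img"],cv2.COLOR_RGB2HSV);H,S,V=[hsv[...,i].astype(int) for i in range(3)]
    m=((S>120)&((H<9)|(H>170))&(V<215)).astype(np.uint8)
    for p in cv2.findContours(m,cv2.RETR_EXTERNAL,cv2.CHAIN_APPROX_NONE)[0]:
        if cv2.contourArea(p)<25: continue
        (u,v),_,_=cv2.minAreaRect(p)
        for z in(24,40):
            q=ray(c,u,v,z)[:2]; print(n,round(u),round(v),z,q.round(1),((q-M)@ex).round(1),((q-M)@ey).round(1),cv2.contourArea(p))
E
```

```text
[442.0785625  -38.89089298 217.78163683]
top 148 324 24 [210.7 309.2] -439.2 307.0 2320.0
top 148 324 40 [212.1 305.2] -437.2 303.3 2320.0
top 209 218 24 [473.2 168.4] -157.9 208.9 2129.5
top 209 218 40 [471.4 166.1] -159.3 206.4 2129.5
top 302 170 24 [601.1 -63.7] 4.7 -0.3 115.0
top 302 170 40 [597.7 -63.2] 1.3 -0.3 115.0
side 266 183 24 [474.5 155.5] -154.7 196.4 1054.0
side 266 183 40 [468.6 131.4] -156.7 171.8 1054.0
side 163 170 24 [211.6 297.2] -436.4 295.2 1074.5
side 163 170 40 [211.5 270.1] -432.3 268.5 1074.5
```

View pics/p5.png

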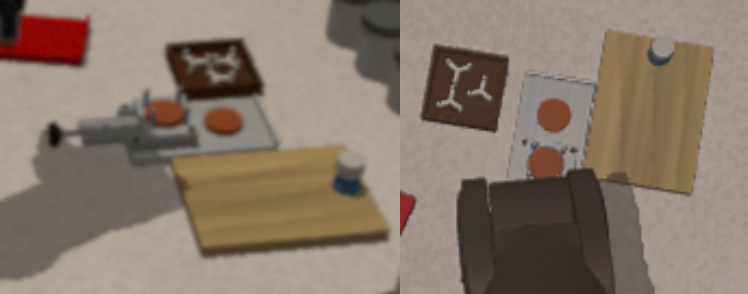

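The disc lies on the landing at right-pane (554,115), the plunger is back at rest, and the stack has settled in the magazine. Now I'll get its position and plan the push.

```bash
cat > disc.py <<'E'
from h import *
M=np.array([596.5,-62.7]);ex=np.array([np.cos(.157),-np.sin(.157)]);ey=np.array([-ex[1],ex[0]])
def find(c,x0,y0,x1,y1,z=24):
    hsv=cv2.cvtColor(c["img"],cv2.COLOR_RGB2HSV);H,S,V=[hsv[...,i].astype(int) for i in range(3)]
    rr=(c["img"][...,0].astype(int)-c["img"][...,2]>40)&((H<11)|(H>170))
    m=np.zeros(H.shape,np.uint8);m[y0:y1,x0:x1]=rr[y0:y1,x0:x1]
    for p in cv2.findContours(m,cv2.RETR_EXTERNAL,cv2.CHAIN_APPROX_NONE)[0]:
        if cv2.contourArea(p)<25: continue
        (u,v),w,_=cv2.minAreaRect(p);q=ray(c,u,v,z)[:2]
        print((round(u,1),round(v,1)),np.round(w,1),q.round(1),"disp",((q-M)@ex).round(1),((q-M)@ey).round(1),cv2.contourArea(p))
E
python3 - <<'E'
from disc import *
find(cam("top"),285,130,330,180);find(cam("side"),340,200,400,250)
for p in[(62,0),(62,50),(62,60)]:print(p,M+p[0]*ex+p[1]*ey)
s=r.state();print(np.round(s["q"],2),s["tcp_pos"])
E
```

```text
(301.5, 169.5) [13. 15.] [601.1 -63.7] disp 4.7 -0.3 162.0
(305.0, 147.0) [14. 14.] [659.8 -72.1] disp 64.0 0.6 158.5
(364.5, 221.0) [10. 15.] [660.8 -76.6] disp 65.6 -3.6 126.0
(343.5, 217.5) [11.  7.] [617.  -49.2] disp 18.1 16.6 60.0
(62, 0) [657.73744928 -72.39406036]
(62, 50) [665.55523989 -23.00902062]
(62, 60) [667.11879801 -13.13201268]
[ 0.13  0.26 -0.2   2.1   0.07  0.78 -1.84] [440.31696765 -39.03517179 214.48468707]
```

play_rows(increments=[[16,[25,0.9,0],[0,0,10]],[16,[25,0.9,0],[0,0,10]],[16,[25,0.9,0],[0,0,10]],[16,[25,0.9,0],[0,0,10]],[16,[25,0.9,0],[0,0,10]],[16,[25,0.9,0],[0,0,10]],[16,[25,0.9,0],[0,0,10]],[16,[25,0.9,0],[0,0,10]],[16,[26,0.8,0],[0,0,10]],[16,[0,0,-30],[0,0,0]],[16,[0,0,-30],[0,0,0]],[16,[0,0,0],[0,0,0]]])

```text
clock: 8.7
tcp_pos: [663.8, -31.1, 149.8]
tool_rot: [0.76, 0.65, -0.003, -0.002]
contact_force: [-0.5, 0.3, 0.4]
finger_gap: 16.1
gripper_force: 0.0
```

play_rows(increments=[[16,[0.5,0,-25],[0,0,0]],[16,[0.5,0,-20],[0,0,0]],[16,[0,0,-7],[0,0,0]],[16,[0,0,0],[0,0,0]]])

```text
clock: 9.2
tcp_pos: [667.0, -31.0, 101.8]
tool_rot: [0.76, 0.65, -0.0, -0.0]
contact_force: [-0.8, -0.6, 0.3]
finger_gap: 16.3
gripper_force: 0.0
```

```bash
python3 - <<'E'
from disc import *
b=cam("side");w=cam("wrist")
im=np.hstack([cv2.resize(b["img"][170:280,310:440],(400,338)),cv2.resize(w["img"],(400,300)) if 0 else cv2.resize(w["img"],(400,338))])
cv2.imwrite("pics/p6.png",im[...,::-1])
s=r.state();p=np.array(s["tcp_pos"]);print(p,s["contact_force"],"disp",(p[:2]-M)@ex,(p[:2]-M)@ey)
E
```

```text
[667.50183435 -30.8845239  102.73364602] [-0.03526615  0.07828048 -0.33292098] disp 65.15403361365045 42.52572050876602
```

View pics/p6.png

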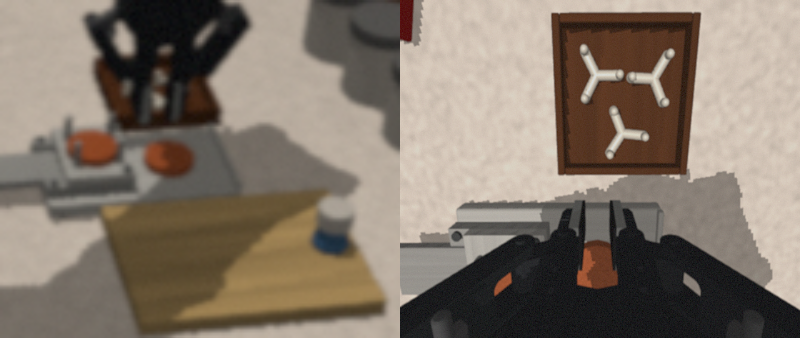

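The wrist view shows the disc at (597,262), centred between the fingers and on the board side of them. The tips are over the landing's far edge. I'll lower and start the push.

play_rows(increments=[[16,[0,0,-6],[0,0,0]],[16,[0,0,-4],[0,0,0]],[16,[-0.6,-4,0],[0,0,0]],[16,[-0.6,-4,0],[0,0,0]],[16,[-0.6,-4,0],[0,0,0]],[16,[-0.6,-4,0],[0,0,0]],[16,[-0.6,-4,0],[0,0,0]],[16,[-0.6,-4,0],[0,0,0]],[16,[-0.6,-4,0],[0,0,0]],[16,[0,0,0],[0,0,0]]])

```text
clock: 10.55
tcp_pos: [662.8, -59.6, 91.9]
tool_rot: [0.761, 0.649, -0.0, 0.0]
contact_force: [-0.2, 0.3, 0.2]
finger_gap: 16.1
gripper_force: 0.0
```

```bash
python3 - <<'E'
from disc import *
b=cam("side");find(b,340,195,400,260)
cv2.imwrite("pics/p7.png",cv2.resize(b["img"][170:280,310:440],(520,440))[...,::-1])
s=r.state();p=np.array(s["tcp_pos"]);print(p,s["contact_force"],"disp",(p[:2]-M)@ex,(p[:2]-M)@ey)
E
```

```text
(365.5, 225.0) [10. 15.] [656.7 -91.9] disp 64.0 -19.4 117.0
(343.5, 217.5) [11.  7.] [617.  -49.2] disp 18.1 16.6 59.5
[662.81112633 -59.23486491  91.90240577] [-0.81244441  0.47135091 -0.41303178] disp 64.95375816574474 13.790646702930601
```

View pics/p7.png

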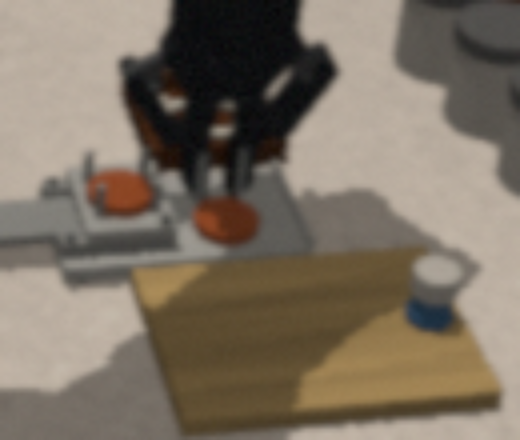

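The disc at crop (227,220) is sliding cleanly ahead of the tips, and the fingers are clear of everything else. I'll continue.

play_rows(increments=[[16,[-0.6,-4,0],[0,0,0]],[16,[-0.6,-4,0],[0,0,0]],[16,[-0.6,-4,0],[0,0,0]],[16,[-0.6,-4,0],[0,0,0]],[16,[-0.6,-4,0],[0,0,0]],[16,[-0.6,-4,0],[0,0,0]],[16,[-0.6,-4,0],[0,0,0]],[16,[-0.6,-4,0],[0,0,0]],[16,[-0.6,-4,0],[0,0,0]],[16,[-0.6,-4,0],[0,0,0]],[16,[0,0,0],[0,0,0]]])

```text
clock: 11.98
tcp_pos: [656.8, -99.6, 91.9]
tool_rot: [0.761, 0.649, -0.0, 0.0]
contact_force: [-0.7, -0.3, -0.1]
finger_gap: 15.7
gripper_force: 0.0
```

```bash
python3 - <<'E'
from disc import *
b=cam("side");find(b,340,195,400,275)
s=r.state();p=np.array(s["tcp_pos"]);print(p,s["contact_force"],"disp",(p[:2]-M)@ex,(p[:2]-M)@ey)
E
```

```text
(370.1, 234.7) [15.5 10.9] [ 652.2 -129.2] disp 65.4 -57.0 124.0
(344.0, 217.5) [11.  8.] [618.2 -49.5] disp 19.4 16.4 63.0
[656.84043465 -99.24737601  91.90935691] [ 0.67996951 -0.28602836 -0.36091652] disp 65.31268992357451 -26.66329466217688
```

Still on track, so another 40 mm. Then I'll back off, lift and check.

play_rows(increments=[[16,[-0.6,-4,0],[0,0,0]],[16,[-0.6,-4,0],[0,0,0]],[16,[-0.6,-4,0],[0,0,0]],[16,[-0.6,-4,0],[0,0,0]],[16,[-0.6,-4,0],[0,0,0]],[16,[-0.6,-4,0],[0,0,0]],[16,[-0.6,-4,0],[0,0,0]],[16,[-0.6,-4,0],[0,0,0]],[16,[-0.6,-4,0],[0,0,0]],[16,[-0.6,-4,0],[0,0,0]],[16,[0,0,0],[0,0,0]]])

```text
clock: 13.4
tcp_pos: [650.8, -139.6, 91.9]
tool_rot: [0.761, 0.649, -0.0, 0.0]
contact_force: [0.0, 0.7, -0.3]
finger_gap: 16.2
gripper_force: 0.0
```

play_rows(increments=[[16,[1,6,0],[0,0,0]],[16,[1,8,0],[0,0,0]],[16,[0,0,20],[0,0,0]],[16,[0,0,40],[0,0,0]],[16,[0,0,50],[0,0,0]],[16,[-40,0,30],[0,0,0]],[16,[-50,0,0],[0,0,0]],[16,[-50,0,0],[0,0,0]],[16,[-50,0,0],[0,0,0]],[16,[0,0,0],[0,0,0]]])

```text
clock: 14.65
tcp_pos: [459.5, -125.2, 233.0]
tool_rot: [0.761, 0.649, -0.001, 0.0]
contact_force: [1.3, 0.5, -0.0]
finger_gap: 16.2
gripper_force: 0.0
```

```bash
python3 - <<'E'
from disc import *
b=cam("side");a=cam("top");find(b,340,195,410,280,23);find(a,285,130,385,185,23)
im=np.hstack([cv2.resize(b["img"][170:295,270:440],(400,294)),cv2.resize(a["img"][95:230,235:395],(348,294))])
cv2.imwrite("pics/p8.png",im[...,::-1])
s=r.state();p=np.array(s["tcp_pos"]);print(p,s["contact_force"])
E
```

```text
(375.5, 246.7) [15.3 10.6] [ 646.6 -171.5] disp 66.5 -99.6 119.0
(343.5, 217.5) [11.  7.] [617.6 -47.9] disp 18.5 17.9 61.0
(301.5, 170.0) [14. 15.] [600.  -63.8] disp 3.6 -0.5 168.0
(342.0, 153.0) [14. 14.] [ 645.5 -166.4] disp 64.6 -94.8 155.5
[ 463.44719981 -125.15392664  233.3967743 ] [0.50997598 0.77798406 0.0819075 ]
```

View pics/p8.png

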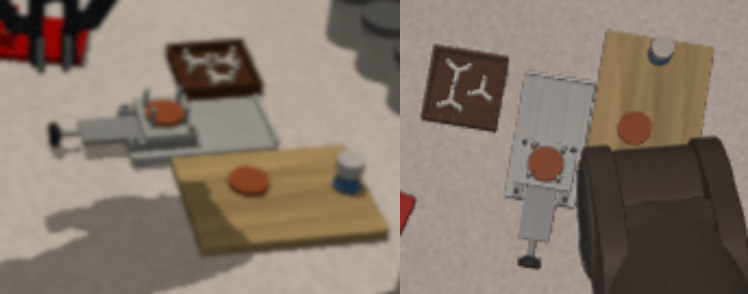

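The disc lies flat and wholly on the board: right-pane (634,127), about 30 mm inside the near edge. The landing is empty, the plunger is out, and the pot and tray haven't moved.

```bash
python3 -c "from cell import r; print(r.hand_in())"
```

```text
the job is handed in; nothing more can be done
None
```

The job is handed in: one disc was dispensed with a single full plunger stroke and pushed sideways until it lay flat and wholly on the ware board, the other discs are still in the magazine, and it took about 15 s of the 43 s allowed.

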